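Load a tumbler barrel, seat its nested lids, lift off the outer lid alone

TASK

Clear the loose hardware in front of you: put both rusty hex nuts into the black tumbler barrel and the chrome socket into the red tray with the other sockets. Then carry the two nested lids together by the threaded stud, lower them gently onto the barrel until the inner lid is fully seated, let go, take the blue outer lid by its raised hub and lift it alone, straight up until it is well clear of the stud, leaving the orange inner lid seated. Finish still holding the outer lid level above the barrel so that the seal can be checked; keep the barrel standing where it is and leave the wing nut, the jar, the cardboard box and the two hand tools where they lie.

Things in the scene. Friction and masses are not known exactly. Their poses are not given: they have to be found in the camera images.
- barrel: Tumbler barrel: black rubber pot standing upright on the bench, open at the top, loose (about 1.3 kg). 114 mm outside diameter, 110 mm tall, wall 8 mm (mouth 98 mm wide, slightly faceted, at least 94 mm clear), floor 10 mm thick. Origin: centre of its underside; z up.
- inner_lid: Inner lid: orange plastic, about 0.18 kg, starts on the bench under the outer lid. Origin: centre of its underside. Upwards from it: tapered plug 0 to 14 mm (80 mm diameter at the bottom, 90 from 10 mm up), flange 112 mm diameter from 14 to 20 mm, upright central stud. Fully seated, the flange rests on the barrel's rim and the origin is 96 mm above the barrel's origin.
- stud_tip (a point): Top centre of the inner lid's upright steel threaded stud, 12 mm diameter, 68 mm above the inner lid's origin. The stud passes freely through the outer lid and stands 25 mm out of its hub. Lifting by the stud carries both lids, as the outer lid lies loose on the inner lid's flange.
- outer_lid: Outer lid: blue steel cap, about 0.16 kg, loose over the inner lid. Origin: centre of its lower edge. Skirt 120 mm outside, 116 inside, 0 to 5 mm; flat plate 5 to 8 mm; round aluminium hub 44 mm diameter, 8 to 28 mm, with an 18 mm bore for the stud. Nested, its origin is 15 mm above the inner lid's; lifted 48 mm it clears the stud.
- nut_a: Rusty brown hex nut lying flat: 36 mm across flats, 19 mm thick, 22 mm bore, 0.11 kg. Origin: centre of its underside; its x axis is square to one pair of flats (and every 60 degrees from it).
- nut_b: A second rusty hex nut, the same as nut_a.
- socket: Chrome socket standing upright: round, 32 mm diameter (30 mm in its upper third), 42 mm tall, 0.14 kg. Origin: centre of its underside.
- tray: Red steel tray fixed to the bench: 110 mm along its x, 150 mm along its y, 40 mm high, walls and floor 3 mm. Origin: centre of its underside. Two other sockets (28 and 36 mm diameter, 40 and 44 mm tall) stand near its +y end, at y = about +47 mm; the rest of the tray, y from -70 to +20 mm, is empty.
- wing_nut: Brass wing nut of the lids, 22 mm hub, about 60 mm over its wings, 24 mm high, lying among the hardware: leave it. Origin: centre of its underside.
- jar: Bystander: glass jar of old screws with a brown cap, 80 mm diameter, 127 mm tall. Origin: centre of its underside.
- carton: Bystander: cardboard box with a grey lid, 80 x 110 x 70 mm. Origin: centre of its underside.
- screwdriver: Bystander: screwdriver with a yellow handle, lying at the left. Origin: under its middle.
- wrench: Bystander: steel spanner lying at the right. Origin: under its middle.

How it is judged:
By the outcome, as a careful person would: the job done as asked, in the order asked, and still so for the second after the job is handed in, while the arm keeps its last pose, push and grip.
It also fails if it takes over 72 s, if anything falls off the work surface, if the arm or the gripper's body presses on something with over 40 N, if the wrist force passes 120 N, or if a joint passes its speed limit or range.

ROBOT

A 6-joint arm with a two-finger parallel gripper is mounted at the origin on the work surface. World frame = base frame: x ahead of the robot, y to its left, z up, the work surface at z = 0. Lengths are in m, angles in rad, forces in N, time in s.
With the tool pointing down it reaches from about 0.35 to 0.875 m from the base axis. Payload 4.2 kg.
Tool frame: the origin (TCP) lies at the very end of the fingers, on their centre line; the grasp point (between the pads) lies 19 mm behind it; z points along the fingers, y is the direction in which the jaws open and shut (so a half turn about z gives the same grasp; the last joint's range is limited). The gripper opens to 87 mm and grips with 3 to 60 N. Pads are 19 mm wide; open, the fingers measure 117 mm over their backs; the gripper's body (75 mm by 190 mm) begins 51 mm behind the grasp point.
Start: joints at [1.589, 0.385, 0.008, 0, -1.194, -0.259], TCP at [0.149, 0.607, 0.223] pointing down, gripper open.
Joint ranges: [-3.14, 3.14], [-1.21, 2.06], [-1.07, 1.41], [-3.16, 2.05], [-2.99, -0.16], [-3.1, 3.1]. Speed limits (rad/s): [2.79, 2.79, 3.14, 3.14, 3.14, 3.14].

INTERFACE

Orientations are given as a 3x3 rotation matrix whose columns are the frame's x, y, z axes.
In Python, from workcell import * gives the robot as it stands.
- The arm moves only by the shell command python3 -m jog 'ROWS' [FORCE]. ROWS is JSON, one flat list of numbers, 7 for each row, row after row: the shift along the tool's x, y, z in m, then the turn, a rotation vector about the tool's x, y, z in degrees, then the closure in counts, from 0 (fully open) to 255 (shut). In form: [x, y, z, ax, ay, az, grip, x, y, z, ax, ay, az, grip, ...]. A call has exactly 10 rows; each row is the pose to reach, as a shift and turn from the pose measured when the call began, along the tool's axes at that moment; what a row does not reach only later rows make up. A row lasts 1/10 s, in which the tool goes at most 50 mm and 8.59 degrees, less where a joint would pass 70% of its speed; a pose out of reach is approached as far as the arm can. A call with a gripper value outside its range is refused whole. The fingers move at their own pace and stop on an object; FORCE is the grip in N (left out, the last holds). Time passes only in rows, so rows that repeat a pose let the fingers close, or fill a call up. It gives the time, the measured TCP pose, the force and the opening at its end, in the units of the state.
- get_obs(): the state, without advancing time (a new reading comes with each control period).
- snapshot(name): name is "scene" or "top"; returns (picture, depth): 400x640x3 uint8, red, green, blue; 400x640 float32, m along the optical axis (not along the pixel's ray), 0 where there is no reading.
- get_calibration(name): a dict with "fx", "fy", "cx", "cy" (pixels), "dist" ([k1, k2, p1, p2, k3] as OpenCV has them; the pictures are not rectified), "R" (3x3) and "t" (3): a world point X has camera coordinates R X + t. Camera axes: x right, y down, z forward; pixel columns grow to the right and rows downward; lengths in m; the calibration is good to about 2 mm. A picture is of the moment at which its call begins. get_calibration takes no time and is no camera call.
- hand_in(): hands the job in, once; it reports no verdict.
Trained networks look in the newest picture that a camera, given by its name, has taken for a name from the list of things; names that differ only in an ending like _2 or _b are one class to them, and where a whole thing is asked for, a point or a joint stands for the part that bears it (a point fixed in the world has none). Each returns a list of dicts, best first, with "conf" (0 to 1); they miss things now and then, are a little off and sometimes report something else, mostly with a low value. They report only what shows in the picture. A call takes as long as a camera call.
- find_in(camera, thing): "position" ([column, row] in pixels, amid what is visible of it).
The state is a dict: "t": time; "qpos": joint angles; "qvel": joint speeds; "effort": joint torques, N m; "eef_pos": TCP position; "orientation": TCP orientation; "contact_force": force on the tool from outside, world axes, zero at the start; "ft_torque": the same for the moment, N m; "grip_width": finger opening in m.
Only numpy, scipy, OpenCV 4.12 (cv2) and the standard library are available. Lean on these libraries where they do the work, as an engineer would, in place of code of your own. Each camera call takes 0.05 s, during which the arm holds its last target.

## Working session

There is one attempt and no reset: what is moved stays moved. The work goes in short steps, Python scripts to look and compute and a shell command to move; the robot and the scene stay as the last step left them, time stands still between calls to the robot, and variables do not carry over. Pictures are saved under pics/ and viewed, and the job is handed in when it is done.

```bash
ls; mkdir -p pics
cat > h.py <<'E'
from workcell import *
import numpy as np, cv2
def snap(n,fn=None):
    p,d=snapshot(n)
    if fn: cv2.imwrite('pics/'+fn,cv2.cvtColor(p,cv2.COLOR_RGB2BGR))
    return p,d
def ray(cal,u,v):
    K=np.array([[cal['fx'],0,cal['cx']],[0,cal['fy'],cal['cy']],[0,0,1]])
    p=cv2.undistortPoints(np.array([[[u,v]]],float),K,np.array(cal['dist'],float))[0,0]
    R=np.array(cal['R']);t=np.array(cal['t'])
    return -R.T@t, R.T@np.array([p[0],p[1],1.0])
def atz(cal,u,v,z):
    o,d=ray(cal,u,v); return o+d*(z-o[2])/d[2]
def cloud(cal,d):
    K=np.array([[cal['fx'],0,cal['cx']],[0,cal['fy'],cal['cy']],[0,0,1]])
    H,W=d.shape
    uv=np.stack(np.meshgrid(np.arange(W),np.arange(H)),-1).reshape(-1,1,2).astype(float)
    p=cv2.undistortPoints(uv,K,np.array(cal['dist'],float)).reshape(-1,2)
    z=d.reshape(-1); X=np.c_[p*z[:,None],z]
    P=(X-np.array(cal['t']))@np.array(cal['R'])
    P[z<=0]=np.nan
    return P.reshape(H,W,3)
E
python3 - <<'E'
from h import *
for n in ('scene','top'):
    p,d=snap(n,n+'0.png'); np.save(n+'0.npy',d); np.save(n+'0p.npy',p)
    c=get_calibration(n); P=cloud(c,d)
    print(n, c['fx'],c['dist'],-np.array(c['R']).T@c['t'])
    for th in ['barrel','inner_lid','stud_tip','outer_lid','nut_a','socket','tray','wing_nut','jar','carton','screwdriver','wrench']:
        for r in find_in(n,th)[:4]:
            u,v=r['position']; print(th,round(r['conf'],2),np.round([u,v]),np.round(P[int(round(v)),int(round(u))],3))
o=get_obs();print(o)
E
```

```text
pics
scene 463.3161948483008 [0.0328217 0.        0.        0.        0.       ] [ 0.8257979  -0.54217911  1.02740047]
barrel 0.63 [294. 301.] [ 0.589 -0.241  0.014]
inner_lid 0.6 [348. 218.] [ 0.619 -0.013  0.057]
stud_tip 0.69 [391. 151.] [0.626 0.267 0.003]
outer_lid 0.59 [348. 226.] [ 0.625 -0.026  0.044]
nut_a 0.53 [319. 139.] [0.43  0.21  0.016]
socket 0.54 [269. 215.] [ 0.434 -0.079  0.038]
tray 0.98 [393. 151.] [0.631 0.269 0.003]
wing_nut 0.74 [278. 373.] [ 0.631 -0.393  0.007]
wing_nut 0.47 [240. 262.] [ 0.427 -0.212  0.015]
jar 0.76 [355.  84.] [0.463 0.376 0.094]
carton 0.71 [356.  81.] [0.465 0.378 0.104]
carton 0.55 [193. 341.] [ 0.456 -0.423  0.071]
screwdriver 0.75 [393. 110.] [0.58  0.392 0.026]
wrench 0.74 [280. 372.] [ 0.634 -0.389  0.008]
top 491.72003768985655 [-0.04243438  0.          0.          0.          0.        ] [ 0.34741721 -0.00619176  1.32802509]
barrel 0.75 [419. 181.] [ 0.61  -0.255  0.011]
stud_tip 0.62 [424. 181.] [ 0.61  -0.269  0.009]
outer_lid 0.72 [330. 178.] [ 0.61  -0.011  0.041]
nut_a 0.55 [298. 243.] [ 0.439  0.074 -0.001]
socket 0.44 [356
[... 374 characters left out ...]
.99873527e-06,
       -1.19404084e+00, -2.58617218e-01]), 'qvel': array([ 0.00014696, -0.00064311,  0.00145789,  0.00090716,  0.00175699,
       -0.00018534]), 'effort': array([ 7.16689065e-04, -3.90474093e+01,  1.87626028e+01,  4.22429055e+00,
        1.55305036e-02, -1.88513576e-05]), 'eef_pos': array([0.14902926, 0.6069379 , 0.22253322]), 'orientation': array([[ 9.71141411e-01, -2.38504424e-01,  7.86735729e-06],
       [-2.38504423e-01, -9.71141408e-01, -7.63567327e-05],
       [ 2.58517350e-05,  7.22767856e-05, -9.99999997e-01]]), 'contact_force': array([-0.08106048,  1.23628759, -0.67091734]), 'ft_torque': array([ 0.02518196,  0.04789211, -0.02135965]), 'grip_width': 0.0871470909153683}
```

View pics/scene0.png

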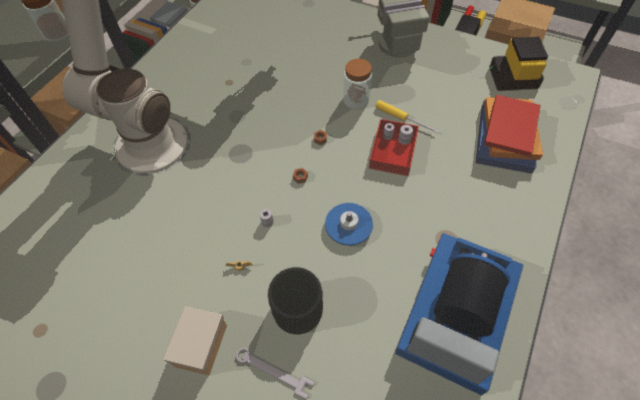

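View pics/top0.png

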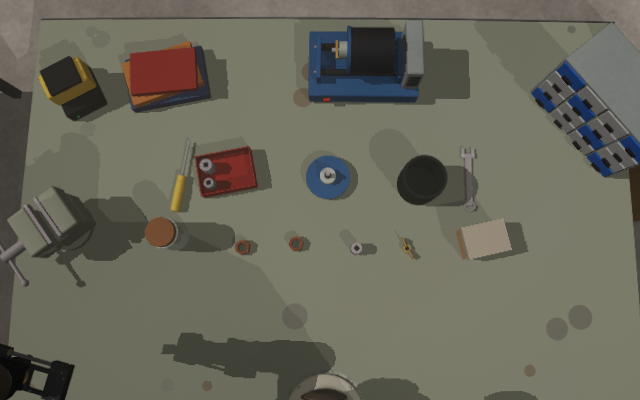

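The pictures show the nuts at top(243,248) and (297,244), and the socket at (356,249). The wing nut is at (407,247), the lids at (328,177), the barrel at (422,180) and the tray at (227,172). Next I'll measure them precisely.

Run:
```python
from h import *
from scipy.optimize import least_squares
def circ(P):
    f=lambda q:np.hypot(P[:,0]-q[0],P[:,1]-q[1])-q[2]
    r=least_squares(f,[P[:,0].mean(),P[:,1].mean(),.03],loss='soft_l1',f_scale=.002);return np.round(r.x,4)
ims={}
for n in ('top','scene'):
    d=np.load(n+'0.npy');c=get_calibration(n);P=cloud(c,d).reshape(-1,3);P=P[~np.isnan(P[:,0])]
    def box(x,y,r,z0,z1):
        m=(abs(P[:,0]-x)<r)&(abs(P[:,1]-y)<r)&(P[:,2]>z0)&(P[:,2]<z1);return P[m]
    bg=box(.45,.0,.2,-.02,.02);print(n,'table z',np.median(bg[:,2]))
    for nm,x,y in [('na',.43,.075),('nb',.43,.215)]:
        q=box(x,y,.035,.011,.03);h=(q.max(0)+q.min(0))/2
        print(nm,len(q),np.round(q.mean(0),4),np.round(h,4),np.round(np.ptp(q,axis=0),3),cv2.minAreaRect((q[:,:2]*1000).astype(np.float32)))
    q=box(.425,-.08,.04,.034,.06);print('socket',len(q),np.round(q.mean(0),4),np.round((q.max(0)+q.min(0))/2,4),np.ptp(q,axis=0))
    q=box(.6,-.26,.12,.103,.12);print('barrel',len(q),np.median(q[:,2]),circ(q),np.round((q.max(0)+q.min(0))/2,4))
    q=box(.61,-.01,.08,.016,.03);print('plate',len(q),circ(q),np.round((q.max(0)+q.min(0))/2,4),np.ptp(q,axis=0))
    q=box(.61,-.01,.04,.036,.05);print('hub',len(q),np.round(q.mean(0),4),np.round((q.max(0)+q.min(0))/2,4))
    q=box(.61,-.01,.04,.055,.08);print('stud',len(q),np.round(q.mean(0),4))
    q=box(.62,.265,.1,.03,.045);print('tray',len(q),np.median(q[:,2]),cv2.minAreaRect((q[:,:2]*1000).astype(np.float32)))
    # rectified ortho views at z=0.019
    p=np.load(n+'0p.npy')
    def ortho(x,y,z,r=.04,s=300):
        g=np.linspace(r,-r,s);X=np.stack(np.meshgrid(g,g,indexing='ij'),-1)
        W=np.c_[x+X[...,0].ravel(),y+X[...,1].ravel(),np.full(s*s,z)]
        K=np.array([[c['fx'],0,c['cx']],[0,c['fy'],c['cy']],[0,0,1]])
        rv,_=cv2.Rodrigues(np.array(c['R']))
        uv,_=cv2.projectPoints(W,rv,np.array(c['t'],float),K,np.array(c['dist'],float))
        uv=uv.reshape(s,s,2).astype(np.float32)
        o=cv2.remap(p,uv[...,0],uv[...,1],cv2.INTER_CUBIC);o=np.ascontiguousarray(o[...,::-1])
        cv2.line(o,(s//2,0),(s//2,s-1),(0,255,0),1);cv2.line(o,(0,s//2),(s-1,s//2),(0,255,0),1)
        return o
    ims[n]=np.hstack([ortho(.43,.075,.019,.03,260),ortho(.43,.215,.019,.03,260),ortho(.43,-.08,.042,.03,260)])
cv2.imwrite('pics/or.png',np.vstack([ims['top'],ims['scene']]))
```

```text
top table z 0.0002204442790090332
na 108 [0.4381 0.0787 0.0191] [0.4383 0.0784 0.0189] [0.038 0.037 0.016] ((438.4364013671875, 78.36332702636719), (36.360069274902344, 37.52997589111328), 9.461600303649902)
nb 113 [0.4273 0.222  0.0188] [0.4274 0.2223 0.018 ] [0.04  0.037 0.013] ((427.57891845703125, 221.8900146484375), (39.77888488769531, 35.60735321044922), 57.93672180175781)
socket 103 [ 0.4259 -0.0802  0.0419] [ 0.426  -0.0803  0.0417] [0.02874129 0.02615266 0.01360321]
barrel 446 0.10923692148016262 [ 0.6018 -0.2502  0.0523] [ 0.6012 -0.2511  0.1096]
plate 1286 [ 0.6198 -0.0045  0.0452] [ 0.6195 -0.0045  0.023 ] [0.11969356 0.11677586 0.01397417]
hub 177 [ 0.6181 -0.0044  0.0432] [ 0.6194 -0.0046  0.0429]
stud 19 [ 0.6183 -0.0044  0.0684]
tray 448 0.03889589755132401 ((630.5140991210938, 272.0263671875), (110.12742614746094, 152.25473022460938), 11.339811325073242)
scene table z -0.0001987313225957817
na 122 [0.4376 0.0752 0.0171] [0.4376 0.0771 0.0171] [0.04  0.041 0.012] ((437.8471374511719, 75.88607788085938), (36.71472930908203, 42.21377182006836), 69.53111267089844)
nb 91 [0.4263 0.2191 0.0174] [0.427  0.2212 0.0173] [0.037 0.04  0.011] ((425.77020263671875, 220.58221435546875), (31.418859481811523, 44.023014068603516), 26.493104934692383)
socket 114 [ 0.427  -0.0842  0.0412] [ 0.4253 -0.0825  0.0405] [0.02962945 0.03154049 0.01263399]
barrel 672 0.10955460069833475 [ 0.6032 -0.2531  0.0526] [ 0.6027 -0.2526  0.1086]
plate 1359 [ 0.6175 -0.0058  0.046 ] [ 0.6179 -0.0069  0.0227] [0.11828478 0.120249   0.01330259]
hub 192 [ 0.619  -0.0106  0.0423] [ 0.6186 -0.0073  0.043 ]
stud 31 [ 0.6189 -0.0082  0.0641]
tray 442 0.03827276603176716 ((629.3031005859375, 269.613037109375), (109.49020385742188, 157.32408142089844), 11.713393211364746)
```

View pics/or.png

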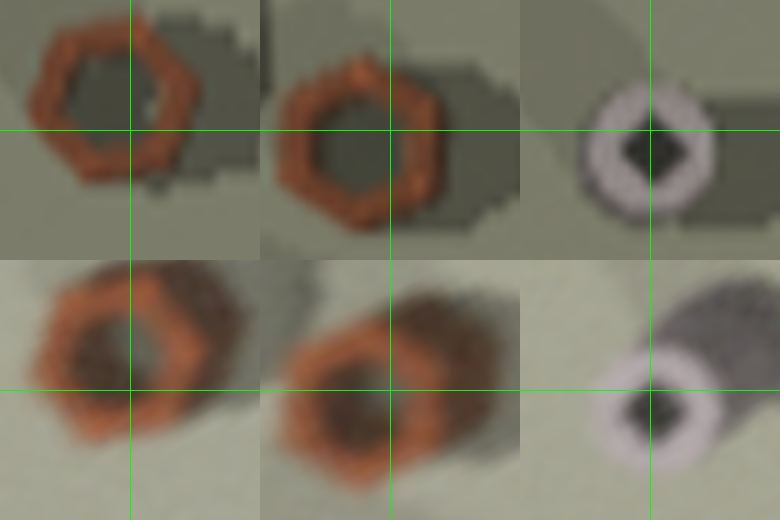

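```bash
python3 -m jog '[0.36,0.307,0.05,0,0,-13.8,70, 0.36,0.307,0.05,0,0,-13.8,70, 0.36,0.307,0.05,0,0,-13.8,70, 0.36,0.307,0.05,0,0,-13.8,70, 0.36,0.307,0.05,0,0,-13.8,70, 0.36,0.307,0.05,0,0,-13.8,70, 0.36,0.307,0.05,0,0,-13.8,70, 0.36,0.307,0.05,0,0,-13.8,70, 0.36,0.307,0.05,0,0,-13.8,70, 0.36,0.307,0.05,0,0,-13.8,70]' 30
```

```text
t: 2.3
eef_pos: [0.4264, 0.2201, 0.1723]
orientation: [[1.0, -0.003, -0.0], [-0.003, -1.0, -0.0], [-0.0, 0.0, -1.0]]
contact_force: [-0.7, 0.9, 0.7]
grip_width: 0.063
```

```bash
python3 -m jog '[0.0006,-0.0015,0.05,0,0,-0.2,70, 0.0006,-0.0015,0.1,0,0,-0.2,70, 0.0006,-0.0015,0.14,0,0,-0.2,70, 0.0006,-0.0015,0.16,0,0,-0.2,70, 0.0006,-0.0015,0.168,0,0,-0.2,70, 0.0006,-0.0015,0.168,0,0,-0.2,70, 0.0006,-0.0015,0.168,0,0,-0.2,255, 0.0006,-0.0015,0.168,0,0,-0.2,255, 0.0006,-0.0015,0.168,0,0,-0.2,255, 0.0006,-0.0015,0.168,0,0,-0.2,255]' 40
```

```text
t: 3.3
eef_pos: [0.4274, 0.2219, 0.0052]
orientation: [[1.0, 0.001, 0.001], [0.001, -1.0, 0.001], [0.001, -0.001, -1.0]]
contact_force: [0.2, -0.5, 0.6]
grip_width: 0.039
```

```bash
python3 -m jog '[0,0,0,0,0,0,255, 0,0,0,0,0,0,255, 0,0,0,0,0,0,255, 0,0,-0.03,0,0,0,255, 0,0,-0.08,0,0,0,255, 0,0,-0.13,0,0,0,255, 0,0.04,-0.17,0,0,0,255, 0.02,0.08,-0.18,0,0,0,255, 0.04,0.13,-0.18,0,0,0,255, 0.06,0.17,-0.18,0,0,0,255]' 40; python3 -m jog '[0.11,0.305,0,0,0,0,255, 0.11,0.305,0,0,0,0,255, 0.11,0.305,0,0,0,0,255, 0.11,0.305,0,0,0,0,255, 0.11,0.305,0,0,0,0,255, 0.11,0.305,0,0,0,0,255, 0.11,0.305,0,0,0,0,255, 0.11,0.305,0,0,0,0,255, 0.11,0.305,0,0,0,0,255, 0.11,0.305,0,0,0,0,255]' 40
```

```text
t: 4.3
eef_pos: [0.4874, 0.0503, 0.1861]
orientation: [[1.0, 0.002, 0.003], [0.002, -1.0, 0.002], [0.003, -0.002, -1.0]]
contact_force: [1.5, 0.3, -0.5]
grip_width: 0.0359
t: 5.3
eef_pos: [0.5975, -0.2535, 0.1855]
orientation: [[1.0, 0.003, 0.002], [0.003, -1.0, 0.003], [0.002, -0.003, -1.0]]
contact_force: [-0.7, 0.5, -1.5]
grip_width: 0.036
```

```bash
python3 -m jog '[0.005,-0.002,0.04,0,0,0,255, 0.005,-0.002,0.08,0,0,0,255, 0.005,-0.002,0.115,0,0,0,255, 0.005,-0.002,0.127,0,0,0,255, 0.005,-0.002,0.127,0,0,0,255, 0.005,-0.002,0.127,0,0,0,105, 0.005,-0.002,0.127,0,0,0,105, 0.005,-0.002,0.127,0,0,0,105, 0.005,-0.002,0.09,0,0,0,105, 0.005,-0.002,0.04,0,0,0,105]' 40
```

```text
t: 6.3
eef_pos: [0.6009, -0.251, 0.1447]
orientation: [[1.0, 0.002, -0.003], [0.002, -1.0, 0.004], [-0.003, -0.004, -1.0]]
contact_force: [1.4, -0.1, -0.7]
grip_width: 0.0508
```

```bash
python3 -m jog '[0,0,-0.04,0,0,0,105, -0.163,-0.329,-0.04,0,0,21,70, -0.163,-0.329,-0.04,0,0,21,70, -0.163,-0.329,-0.04,0,0,21,70, -0.163,-0.329,-0.04,0,0,21,70, -0.163,-0.329,-0.04,0,0,21,70, -0.163,-0.329,-0.04,0,0,21,70, -0.163,-0.329,-0.04,0,0,21,70, -0.163,-0.329,0.03,0,0,21,70, -0.163,-0.329,0.04,0,0,21,70]' 40
python3 - <<'E'
from h import *
p,d=snap('top','top1.png');snap('scene','sc1.png')
o=get_obs();R=o['orientation'];print(o['eef_pos'],R[:,0])
print('tool delta to nut', np.round(R.T@(np.array([.4375,.078,.0045])-o['eef_pos']),4))
E
```

```text
t: 7.3
eef_pos: [0.4364, 0.0796, 0.107]
orientation: [[0.935, -0.353, -0.0], [-0.353, -0.935, 0.007], [-0.002, -0.006, -1.0]]
contact_force: [0.7, -0.7, -1.1]
grip_width: 0.0633
[0.4342094  0.07728471 0.10442361] [ 0.93483115 -0.35497095 -0.00929205]
tool delta to nut [ 0.0038 -0.0021  0.0999]
```

View pics/top1.png

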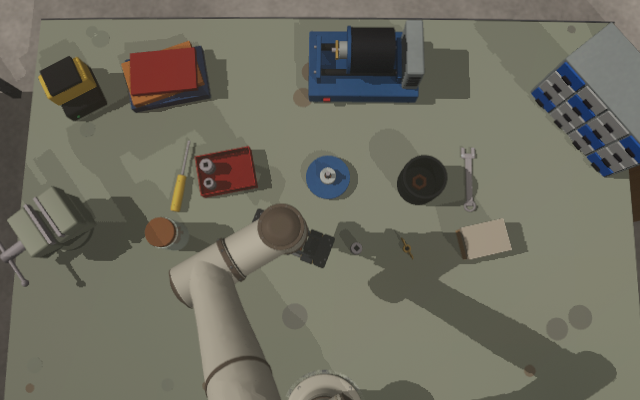

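```bash
cat >> h.py <<'E'
from scipy.spatial.transform import Rotation as Ro
def to(pos,yaw):
    o=get_obs();R=np.array(o['orientation']);y=np.radians(yaw)
    D=np.array([[np.cos(y),np.sin(y),0],[np.sin(y),-np.cos(y),0],[0,0,-1]])
    print('t',round(o['t'],2),'pos',np.round(o['eef_pos'],4),'w',round(o['grip_width'],4),'F',np.round(o['contact_force'],1),'d',np.round(R.T@(np.array(pos)-o['eef_pos']),4),'rot',np.round(np.degrees(Ro.from_matrix(R.T@D).as_rotvec()),2))
E
python3 -c "
from h import *
to([.4375,.078,.0045],-21)"
```

```text
t 7.4 pos [0.4342 0.0773 0.1044] w 0.0629 F [-0.2 -0.6  0.4] d [ 0.0038 -0.0021  0.0999] rot [0.13 0.53 0.21]
```

```bash
python3 -m jog '[0.004,-0.002,0.04,0.1,0.5,0.2,70, 0.004,-0.002,0.07,0.1,0.5,0.2,70, 0.004,-0.002,0.09,0.1,0.5,0.2,70, 0.004,-0.002,0.1,0.1,0.5,0.2,70, 0.004,-0.002,0.1,0.1,0.5,0.2,70, 0.004,-0.002,0.1,0.1,0.5,0.2,255, 0.004,-0.002,0.1,0.1,0.5,0.2,255, 0.004,-0.002,0.1,0.1,0.5,0.2,255, 0.004,-0.002,0.1,0.1,0.5,0.2,255, 0.004,-0.002,0.1,0.1,0.5,0.2,255]' 40;  python3 -c "
from h import *
to([.602,-.2515,.18],-21)"
```

```text
t: 8.4
eef_pos: [0.4381, 0.0781, 0.005]
orientation: [[0.934, -0.358, 0.0], [-0.358, -0.934, 0.0], [0.0, -0.0, -1.0]]
contact_force: [-0.2, 0.2, 3.8]
grip_width: 0.0354
t 8.4 pos [0.4381 0.0781 0.005 ] w 0.0354 F [-0.2  0.2  3.8] d [ 0.2711  0.249  -0.175 ] rot [-0.02 -0.02  0.02]
```

```bash
python3 -m jog '[0,0,0,0,0,0,255, 0,0,-0.04,0,0,0,255, 0,0,-0.09,0,0,0,255, 0.02,0.02,-0.13,0,0,0,255, 0.05,0.05,-0.16,0,0,0,255, 0.27,0.249,-0.18,0,0,0,255, 0.27,0.249,-0.18,0,0,0,255, 0.27,0.249,-0.18,0,0,0,255, 0.27,0.249,-0.18,0,0,0,255, 0.27,0.249,-0.18,0,0,0,255]' 40;  python3 -c "
from h import *
to([.602,-.2515,.065],-21)"
```

```text
t: 9.4
eef_pos: [0.579, -0.2093, 0.1809]
orientation: [[0.934, -0.358, -0.001], [-0.358, -0.934, 0.001], [-0.001, -0.0, -1.0]]
contact_force: [1.4, 0.9, -0.5]
grip_width: 0.0361
t 9.4 pos [ 0.579  -0.2093  0.1809] w 0.0361 F [ 1.4  0.9 -0.5] d [0.0367 0.0312 0.1159] rot [-0.02  0.06  0.01]
```

```bash
python3 -m jog '[0.037,0.031,0,0,0,0,255, 0.037,0.031,0.02,0,0,0,255, 0.037,0.031,0.06,0,0,0,255, 0.037,0.031,0.1,0,0,0,255, 0.037,0.031,0.113,0,0,0,255, 0.037,0.031,0.113,0,0,0,255, 0.037,0.031,0.113,0,0,0,105, 0.037,0.031,0.113,0,0,0,105, 0.037,0.031,0.113,0,0,0,105, 0.037,0.031,0.07,0,0,0,105]' 40;  python3 -c "
from h import *
to([.4255,-.0805,.15],0)"
```

```text
t: 10.4
eef_pos: [0.5988, -0.2502, 0.1066]
orientation: [[0.933, -0.359, -0.012], [-0.359, -0.933, 0.004], [-0.012, 0.0, -1.0]]
contact_force: [0.2, 0.9, -0.2]
grip_width: 0.0501
t 10.4 pos [ 0.5988 -0.2502  0.1066] w 0.0501 F [ 0.2  0.9 -0.2] d [-0.2232 -0.0961 -0.0406] rot [ -0.12   0.71 -21.05]
```

```bash
python3 -m jog '[0,0,-0.05,0,0,0,105, 0,0,-0.07,0,0,0,105, -0.223,-0.096,-0.07,0,0.7,-21,75, -0.223,-0.096,-0.07,0,0.7,-21,75, -0.223,-0.096,-0.07,0,0.7,-21,75, -0.223,-0.096,-0.07,0,0.7,-21,75, -0.223,-0.096,-0.07,0,0.7,-21,75, -0.223,-0.096,-0.04,0,0.7,-21,75, -0.223,-0.096,0,0,0.7,-21,75, -0.223,-0.096,0,0,0.7,-21,75]' 30
python3 - <<'E'
from h import *
p,d=snap('top','top2.png');snap('scene','sc2.png')
to([.4255,-.0805,.006],0)
E
```

```text
t: 11.4
eef_pos: [0.4218, -0.0804, 0.1072]
orientation: [[1.0, -0.001, -0.007], [-0.001, -1.0, 0.002], [-0.007, -0.002, -1.0]]
contact_force: [0.1, -1.0, -0.6]
grip_width: 0.0616
t 11.5 pos [ 0.426  -0.0806  0.1106] w 0.0614 F [ 1.1 -0.1  0.5] d [-6.000e-04  1.000e-04  1.046e-01] rot [-0.09 -0.08 -0.01]
```

View pics/top2.png

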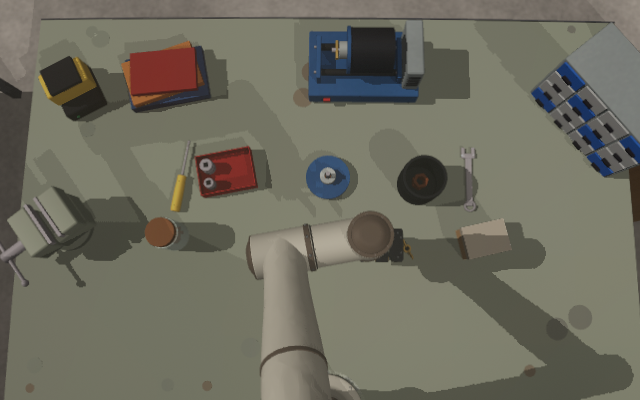

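View pics/sc2.png

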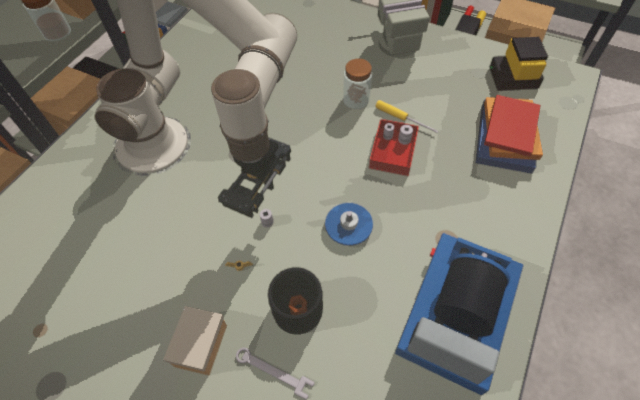

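Both nuts are in the barrel, at top(421,181), and the barrel hasn't moved. Next is the socket.

```bash
python3 -m jog '[-0.0005,0,0.04,0,0,0,75, -0.0005,0,0.08,0,0,0,75, -0.0005,0,0.1,0,0,0,75, -0.0005,0,0.104,0,0,0,75, -0.0005,0,0.104,0,0,0,75, -0.0005,0,0.104,0,0,0,255, -0.0005,0,0.104,0,0,0,255, -0.0005,0,0.104,0,0,0,255, -0.0005,0,0.104,0,0,0,255, -0.0005,0,0.104,0,0,0,255]' 30;  python3 -c "
from h import *
to([.635,.2465,.18],-78.5)
to([.635,.2465,.18],0)"
```

```text
t: 12.5
eef_pos: [0.4259, -0.0804, 0.007]
orientation: [[1.0, -0.0, 0.002], [-0.0, -1.0, 0.002], [0.002, -0.002, -1.0]]
contact_force: [-1.0, 0.3, 3.5]
grip_width: 0.0304
t 12.5 pos [ 0.4259 -0.0804  0.007 ] w 0.0304 F [-1.   0.3  3.5] d [ 0.2095 -0.3272 -0.1719] rot [-1.70e-01 -4.00e-02  7.85e+01]
t 12.5 pos [ 0.4259 -0.0804  0.007 ] w 0.0304 F [-1.   0.3  3.5] d [ 0.2095 -0.3272 -0.1719] rot [-0.1  -0.13 -0.  ]
```

```bash
python3 -m jog '[0,0,0,0,0,0,255, 0,0,-0.03,0,0,0,255, 0,0,-0.08,0,0,0,255, 0,0,-0.12,0,0,0,255, 0.02,-0.03,-0.15,0,0,0,255, 0.05,-0.08,-0.17,0,0,0,255, 0.08,-0.12,-0.17,0,0,0,255, 0.1,-0.16,-0.17,0,0,0,255, 0.12,-0.19,-0.17,0,0,0,255, 0.12,-0.19,-0.17,0,0,0,255]' 30;  python3 -c "
from h import *
print(get_obs()['qpos'])
to([.635,.2465,.18],-78.5)"
```

```text
t: 13.5
eef_pos: [0.5477, 0.1132, 0.1766]
orientation: [[1.0, 0.004, 0.003], [0.004, -1.0, 0.002], [0.003, -0.002, -1.0]]
contact_force: [-1.2, -0.0, -1.1]
grip_width: 0.0303
[ 4.93328109e-01  3.09977008e-01 -2.26175570e-01 -4.59985269e-04
 -1.03088004e+00  1.08170117e+00]
t 13.5 pos [0.5477 0.1132 0.1766] w 0.0303 F [-1.2 -0.  -1.1] d [ 0.0878 -0.1329 -0.0029] rot [-2.300e-01 -7.000e-02  7.873e+01]
```

```bash
python3 -m jog '[0.02,-0.03,0,0,0,8,255, 0.04,-0.06,0,0,0,16,255, 0.06,-0.09,0,0,0,24,255, 0.075,-0.115,0,0,0,32,255, 0.088,-0.133,0,0,0,40,255, 0.088,-0.133,0,0,0,48,255, 0.088,-0.133,0,0,0,56,255, 0.088,-0.133,0,0,0,64,255, 0.088,-0.133,0,0,0,72,255, 0.088,-0.133,0,0,0,78.7,255]' 30
python3 - <<'E'
from h import *
p,d=snap('top','top3.png');snap('scene','sc3.png')
to([.635,.2465,.011],-78.5)
E
```

```text
t: 14.5
eef_pos: [0.6344, 0.2458, 0.1759]
orientation: [[0.194, -0.981, 0.001], [-0.981, -0.194, 0.001], [-0.001, -0.001, -1.0]]
contact_force: [-1.1, -1.2, -1.6]
grip_width: 0.0302
t 14.6 pos [0.6345 0.2458 0.1761] w 0.0302 F [ 0.9  0.4 -0.9] d [-0.0004 -0.0005  0.1651] rot [-0.07  0.06  0.01]
```

View pics/sc3.png

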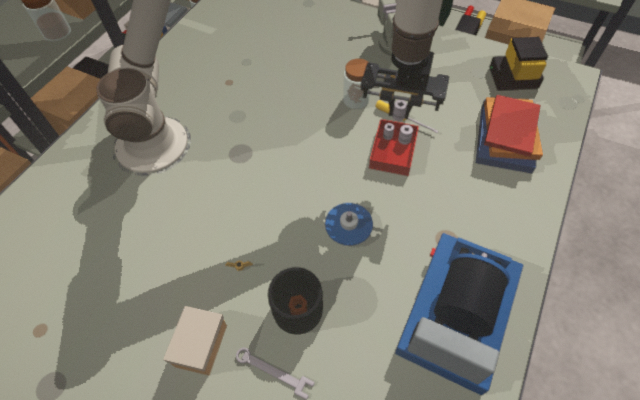

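```bash
python3 -m jog '[0,0,0.04,0,0,0,255, 0,0,0.08,0,0,0,255, 0,0,0.12,0,0,0,255, 0,0,0.145,0,0,0,255, 0,0,0.157,0,0,0,255, 0,0,0.162,0,0,0,255, 0,0,0.165,0,0,0,255, 0,0,0.1655,0,0,0,255, 0,0,0.1655,0,0,0,115, 0,0,0.1655,0,0,0,115]' 30;  python3 -c "
from h import *
to([.635,.2465,.011],-78.5)"
```

```text
t: 15.6
eef_pos: [0.6355, 0.2465, 0.0123]
orientation: [[0.2, -0.98, 0.004], [-0.98, -0.2, 0.003], [-0.002, -0.004, -1.0]]
contact_force: [0.1, -1.0, 1.5]
grip_width: 0.0394
t 15.6 pos [0.6355 0.2465 0.0123] w 0.0394 F [ 0.1 -1.   1.5] d [-0.0001  0.0005  0.0013] rot [-0.23  0.11  0.04]
```

```bash
python3 -m jog '[0,0,0,0,0,0,115, 0,0,0,0,0,0,115, 0,0,-0.03,0,0,0,115, 0,0,-0.08,0,0,0,115, 0,0,-0.13,0,0,0,115, 0,0,-0.17,0,0,0,115, 0.03,0,-0.17,0,0,5,115, 0.07,0,-0.17,0,0,8,115, 0.12,0,-0.17,0,0,11.5,115, 0.16,0,-0.17,0,0,11.5,115]' 30;  python3 - <<'E'
from h import *
for n in ('top','scene'):
    p,d=snap(n,n+'4.png');c=get_calibration(n);P=cloud(c,d)
    Q=P.reshape(-1,3);Q=Q[~np.isnan(Q[:,0])]
    m=(abs(Q[:,0]-.637)<.022)&(abs(Q[:,1]-.245)<.022)&(Q[:,2]>.034)&(Q[:,2]<.055);q=Q[m]
    print(n,len(q),q.mean(0) if len(q) else '')
to([.6185,-.006,.16],-90)
E
```

```text
t: 16.6
eef_pos: [0.667, 0.0874, 0.1825]
orientation: [[-0.0, -1.0, 0.004], [-1.0, 0.0, 0.003], [-0.003, -0.004, -1.0]]
contact_force: [0.3, -0.4, 0.2]
grip_width: 0.0478
top 96 [0.63384737 0.24682439 0.0445847 ]
scene 40 [0.63571612 0.23753987 0.04332215]
t 16.7 pos [0.6674 0.0846 0.1823] w 0.0478 F [-0.1  0.2  0.2] d [0.0909 0.0485 0.0219] rot [-0.21  0.12 -0.28]
```

```bash
python3 -c "
import cv2,numpy as np
a=cv2.imread('pics/top4.png')[120:220,140:300];b=cv2.imread('pics/scene4.png')[90:190,310:470]
cv2.imwrite('pics/c4.png',np.vstack([cv2.resize(a,(480,300)),cv2.resize(b,(480,300))]))"
```

```text
(no output)
```

View pics/c4.png

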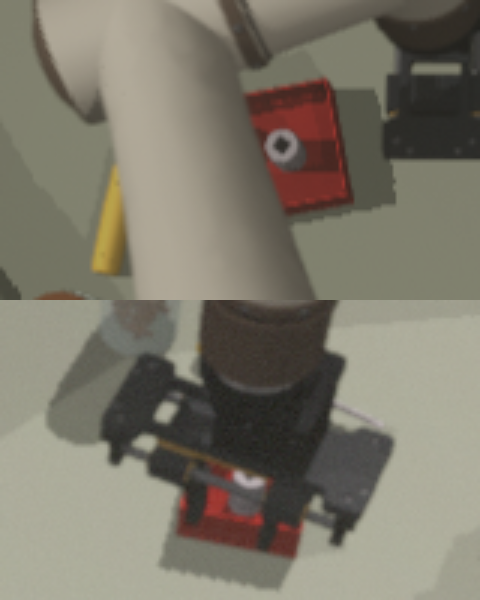

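The socket stands upright in the tray, at about top crop (282,145). Next, the stud.

```bash
python3 -m jog '[0.05,0.027,0,-0.2,0.1,-0.3,115, 0.09,0.0485,0.02,-0.2,0.1,-0.3,115, 0.09,0.0485,0.05,-0.2,0.1,-0.3,115, 0.09,0.0485,0.08,-0.2,0.1,-0.3,115, 0.09,0.0485,0.09,-0.2,0.1,-0.3,115, 0.09,0.0485,0.09,-0.2,0.1,-0.3,115, 0.09,0.0485,0.09,-0.2,0.1,-0.3,115, 0.09,0.0485,0.09,-0.2,0.1,-0.3,115, 0.09,0.0485,0.09,-0.2,0.1,-0.3,115, 0.09,0.0485,0.09,-0.2,0.1,-0.3,115]' 30;  python3 - <<'E'
from h import *
to([.6185,-.005,.046],-90)
snap('scene','sc5.png')
E
```

```text
t: 17.7
eef_pos: [0.6193, -0.0046, 0.0929]
orientation: [[0.001, -1.0, 0.002], [-1.0, -0.001, 0.001], [-0.001, -0.002, -1.0]]
contact_force: [-0.0, 0.0, 0.6]
grip_width: 0.0477
t 17.7 pos [ 0.6193 -0.0046  0.0929] w 0.0477 F [-0.   0.   0.6] d [0.0004 0.0009 0.0469] rot [-0.11  0.04  0.04]
```

```bash
python3 -c "
import cv2,numpy as np
b=cv2.imread('pics/sc5.png')[130:280,270:430]
cv2.imwrite('pics/c5.png',cv2.resize(b,(640,600)))"
```

```text
(no output)
```

View pics/c5.png

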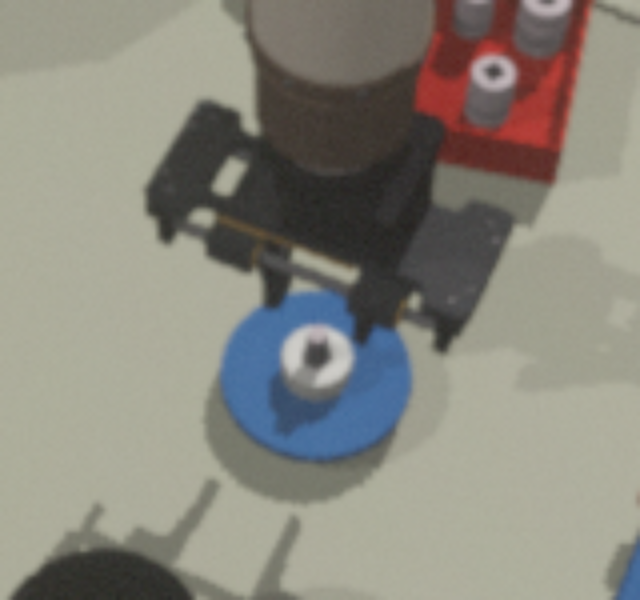

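```bash
python3 -m jog '[0,0.0008,0.02,-0.1,0,0,115, 0,0.0008,0.035,-0.1,0,0,115, 0,0.0008,0.044,-0.1,0,0,115, 0,0.0008,0.047,-0.1,0,0,115, 0,0.0008,0.047,-0.1,0,0,255, 0,0.0008,0.047,-0.1,0,0,255, 0,0.0008,0.047,-0.1,0,0,255, 0,0.0008,0.047,-0.1,0,0,255, 0,0.0008,0.047,-0.1,0,0,255, 0,0.0008,0.047,-0.1,0,0,255]' 60;  python3 - <<'E'
from h import *
to([.6185,-.005,.046],-90)
E
```

```text
t: 18.75
eef_pos: [0.6183, -0.0046, 0.046]
orientation: [[0.0, -1.0, -0.0], [-1.0, -0.0, 0.001], [-0.001, 0.0, -1.0]]
contact_force: [-1.4, 0.7, 1.1]
grip_width: 0.0105
t 18.75 pos [ 0.6183 -0.0046  0.046 ] w 0.0105 F [-1.4  0.7  1.1] d [ 0.0004 -0.0002 -0.    ] rot [0.01 0.04 0.03]
```

```bash
python3 -m jog '[0,0,-0.003,0,0,0,255, 0,0,-0.01,0,0,0,255, 0,0,-0.025,0,0,0,255, 0,0,-0.045,0,0,0,255, 0,0,-0.07,0,0,0,255, 0,0,-0.095,0,0,0,255, 0,0,-0.12,0,0,0,255, 0,0,-0.14,0,0,0,255, 0,0,-0.155,0,0,0,255, 0,0,-0.16,0,0,0,255]' 60;  python3 - <<'E'
from h import *
to([.602,-.251,.2],-90)
snap('scene','sc6.png')
E
```

```text
t: 19.75
eef_pos: [0.619, -0.0047, 0.2081]
orientation: [[0.001, -1.0, 0.003], [-1.0, -0.001, 0.001], [-0.001, -0.003, -1.0]]
contact_force: [0.5, -0.4, -3.3]
grip_width: 0.0106
t 19.75 pos [ 0.619  -0.0047  0.2081] w 0.0106 F [ 0.5 -0.4 -3.3] d [0.2463 0.0171 0.0077] rot [-0.18  0.07  0.03]
```

View pics/sc6.png

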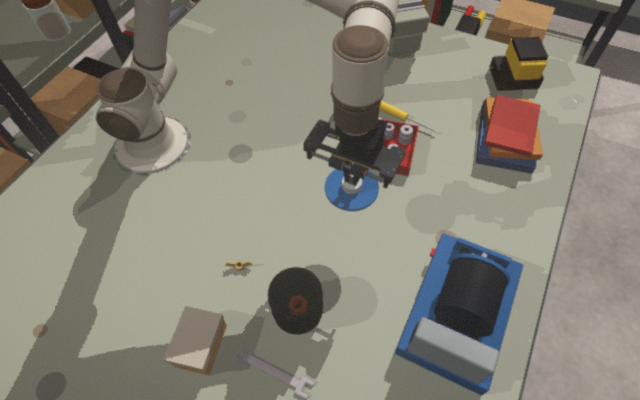

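Both lids hang from the stud, with the lid at (352,186). Carrying them over the barrel.

```bash
python3 -m jog '[0.01,0.001,0,0,0,0,255, 0.035,0.003,0,0,0,0,255, 0.07,0.005,0,0,0,0,255, 0.11,0.008,0,-0.1,0,0,255, 0.15,0.011,0,-0.1,0,0,255, 0.19,0.013,0,-0.2,0,0,255, 0.22,0.015,0,-0.2,0,0,255, 0.237,0.016,0,-0.2,0,0,255, 0.245,0.017,0,-0.2,0,0,255, 0.2463,0.017,0,-0.2,0,0,255]' 60;  python3 -m jog '[0,0,0,0,0,0,255, 0,0,0,0,0,0,255, 0,0,0,0,0,0,255, 0,0,0,0,0,0,255, 0,0,0,0,0,0,255, 0,0,0,0,0,0,255, 0,0,0,0,0,0,255, 0,0,0,0,0,0,255, 0,0,0,0,0,0,255, 0,0,0,0,0,0,255]' 60
python3 - <<'E'
from h import *
from scipy.optimize import least_squares
def circ(P,r0):
    f=lambda q:np.hypot(P[:,0]-q[0],P[:,1]-q[1])-r0
    return np.round(least_squares(f,[P[:,0].mean(),P[:,1].mean()],loss='soft_l1',f_scale=.002).x,4)
to([.602,-.251,.2],-90)
for n in ('top','scene'):
    p,d=snap(n,n+'7.png');c=get_calibration(n);P=cloud(c,d);np.save(n+'7.npy',d);np.save(n+'7p.npy',p)
    hsv=cv2.cvtColor(p,cv2.COLOR_RGB2HSV)
    m=(hsv[...,0]>95)&(hsv[...,0]<125)&(hsv[...,1]>110)&(abs(P[...,0]-.6)<.1)&(abs(P[...,1]+.25)<.1)&(P[...,2]>.15)
    q=P[m];print(n,len(q),np.median(q,axis=0),(q.max(0)+q.min(0))/2,np.ptp(q,axis=0))
    A=np.c_[q[:,:2]-q[:,:2].mean(0),np.ones(len(q))];print('plane slope',np.linalg.lstsq(A,q[:,2],rcond=None)[0])
E
```

```text
t: 20.8
eef_pos: [0.6014, -0.2515, 0.2065]
orientation: [[-0.001, -1.0, -0.002], [-1.0, 0.001, 0.002], [-0.002, 0.002, -1.0]]
contact_force: [-0.5, 0.3, -3.5]
grip_width: 0.01
t: 21.8
eef_pos: [0.6014, -0.2515, 0.2065]
orientation: [[-0.001, -1.0, -0.003], [-1.0, 0.001, 0.002], [-0.002, 0.003, -1.0]]
contact_force: [0.5, -0.3, -3.4]
grip_width: 0.0104
t 21.8 pos [ 0.6014 -0.2515  0.2065] w 0.0104 F [ 0.5 -0.3 -3.4] d [-0.0005 -0.0006  0.0065] rot [ 0.15  0.11 -0.04]
top 776 [ 0.58589134 -0.22254164  0.18352008] [ 0.59576789 -0.24761684  0.24802229] [0.11660497 0.11253749 0.14854521]
plane slope [-0.04601437 -0.03943187  0.18460959]
scene 1288 [ 0.60931755 -0.2798849   0.1833861 ] [ 0.61298114 -0.27220342  0.24559198] [0.13753239 0.08029919 0.13441731]
plane slope [ 0.07732362 -0.07856542  0.18575589]
```

```bash
python3 -c "
import cv2,numpy as np
a=cv2.imread('pics/top7.png')[120:240,350:510];b=cv2.imread('pics/scene7.png')[190:350,220:380]
cv2.imwrite('pics/c7.png',np.hstack([cv2.resize(a,(400,300)),cv2.resize(b,(400,400))[:300]]) if 0 else np.hstack([cv2.copyMakeBorder(cv2.resize(a,(400,300)),0,100,0,0,cv2.BORDER_CONSTANT),cv2.resize(b,(400,400))]))"
```

```text
(no output)
```

View pics/c7.png

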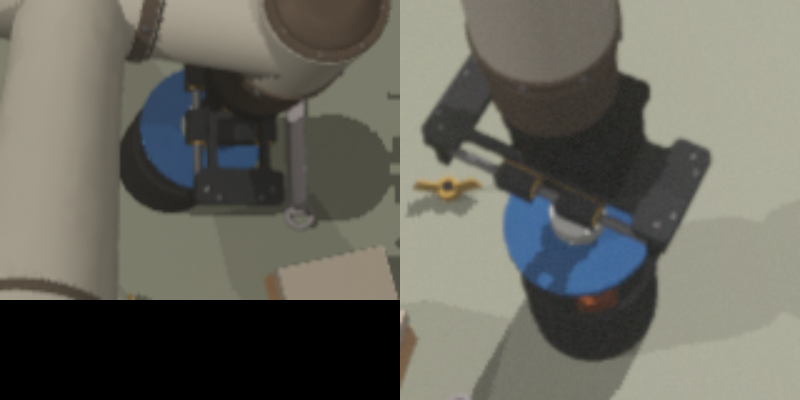

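Run:
```python
from h import *
from scipy.optimize import least_squares
for n in ('top','scene'):
    c=get_calibration(n);P=cloud(c,np.load(n+'0.npy'));Q=P.reshape(-1,3);Q=Q[~np.isnan(Q[:,0])]
    Q=Q[(abs(Q[:,0]-.602)<.09)&(abs(Q[:,1]+.25)<.09)]
    for lo in (.1,.104,.107):
        q=Q[(Q[:,2]>lo)&(Q[:,2]<.116)]
        f=lambda s:np.maximum(0,abs(np.hypot(q[:,0]-s[0],q[:,1]-s[1])-.053)-.004)
        g=lambda s:np.hypot(q[:,0]-s[0],q[:,1]-s[1])-.053
        print(n,lo,len(q),*[np.round(least_squares(h,[.602,-.251],diff_step=1e-3).x,4) for h in (f,g)])
    c=get_calibration(n);P=cloud(c,np.load(n+'7.npy'));p=np.load(n+'7p.npy');hsv=cv2.cvtColor(p,cv2.COLOR_RGB2HSV)
    m=(hsv[...,0]>95)&(hsv[...,0]<125)&(hsv[...,1]>110)&(abs(P[...,0]-.6)<.1)&(abs(P[...,1]+.25)<.1)&(abs(P[...,2]-.1835)<.008)
    q=P[m];A=np.c_[q[:,:2]-q[:,:2].mean(0),np.ones(len(q))];print('slope',len(q),np.linalg.lstsq(A,q[:,2],rcond=None)[0])
    f=lambda s:np.maximum(0,np.hypot(q[:,0]-s[0],q[:,1]-s[1])-.0592)
    # outer boundary: furthest per sector
    ctr=np.array([.6014,-.2513])
    for _ in range(5):
        v=q[:,:2]-ctr;a=np.arctan2(v[:,1],v[:,0]);r=np.hypot(*v.T);b=np.floor(a/np.radians(6)).astype(int)
        E=np.array([q[b==k][np.argmax(r[b==k])] for k in np.unique(b)]);rr=np.array([r[b==k].max() for k in np.unique(b)])
        E=E[rr>.052]
        ctr=least_squares(lambda s:np.hypot(E[:,0]-s[0],E[:,1]-s[1])-.0592,ctr,loss='soft_l1',f_scale=.001).x
    print('plate ctr',ctr,len(E))
```

```text
top 0.1 472 [ 0.6019 -0.2506] [ 0.6017 -0.2501]
top 0.104 436 [ 0.602  -0.2507] [ 0.602  -0.2504]
top 0.107 348 [ 0.602  -0.2506] [ 0.6021 -0.2506]
slope 766 [-0.00519679 -0.00179743  0.18342548]
plate ctr [ 0.60052838 -0.25161173] 30
scene 0.1 717 [ 0.6027 -0.2525] [ 0.6032 -0.2531]
scene 0.104 659 [ 0.6026 -0.2524] [ 0.603  -0.2528]
scene 0.107 567 [ 0.6027 -0.2524] [ 0.6027 -0.2526]
slope 1260 [-0.00048688 -0.00561105  0.18337553]
plate ctr [ 0.60252222 -0.25189213] 30
```

```bash
python3 -m jog '[0,-0.0008,0.005,0.1,0.1,0,255, 0,-0.0008,0.012,0.1,0.1,0,255, 0,-0.0008,0.02,0.1,0.1,0,255, 0,-0.0008,0.028,0.1,0.1,0,255, 0,-0.0008,0.035,0.1,0.1,0,255, 0,-0.0008,0.041,0.1,0.1,0,255, 0,-0.0008,0.047,0.1,0.1,0,255, 0,-0.0008,0.051,0.1,0.1,0,255, 0,-0.0008,0.053,0.1,0.1,0,255, 0,-0.0008,0.054,0.1,0.1,0,255]' 60;  python3 - <<'E'
from h import *
to([.6022,-.2513,.142],-90)
E
```

```text
t: 22.9
eef_pos: [0.6021, -0.2514, 0.1524]
orientation: [[-0.001, -1.0, -0.001], [-1.0, 0.001, 0.0], [-0.0, 0.001, -1.0]]
contact_force: [-0.1, 0.0, -3.1]
grip_width: 0.0103
t 22.9 pos [ 0.6021 -0.2514  0.1524] w 0.0103 F [-0.1  0.  -3.1] d [-0.0001 -0.0001  0.0104] rot [ 0.04  0.   -0.03]
```

```bash
python3 -m jog '[0,0,0.001,0,0,0,255, 0,0,0.002,0,0,0,255, 0,0,0.003,0,0,0,255, 0,0,0.004,0,0,0,255, 0,0,0.005,0,0,0,255, 0,0,0.006,0,0,0,255, 0,0,0.007,0,0,0,255, 0,0,0.008,0,0,0,255, 0,0,0.009,0,0,0,255, 0,0,0.0095,0,0,0,255]' 60;  python3 - <<'E'
from h import *
to([.6022,-.2513,.142],-90)
E
```

```text
t: 23.9
eef_pos: [0.6021, -0.2514, 0.1427]
orientation: [[-0.001, -1.0, -0.001], [-1.0, 0.001, 0.0], [-0.0, 0.001, -1.0]]
contact_force: [0.5, -0.8, -3.4]
grip_width: 0.0105
t 23.9 pos [ 0.6021 -0.2514  0.1427] w 0.0105 F [ 0.5 -0.8 -3.4] d [-0.0001 -0.0001  0.0007] rot [ 0.06  0.   -0.03]
```

Free inside the mouth and about 0.7 mm above the seat. Lowering until it touches.

```bash
python3 -m jog '[0,0,0.0003,0,0,0,255, 0,0,0.0006,0,0,0,255, 0,0,0.0009,0,0,0,255, 0,0,0.0012,0,0,0,255, 0,0,0.0014,0,0,0,255, 0,0,0.0016,0,0,0,255, 0,0,0.0018,0,0,0,255, 0,0,0.002,0,0,0,255, 0,0,0.002,0,0,0,255, 0,0,0.002,0,0,0,255]' 60;  python3 - <<'E'
from h import *
to([.6022,-.2513,.142],-90)
E
```

```text
t: 24.9
eef_pos: [0.6021, -0.2515, 0.142]
orientation: [[-0.0, -1.0, -0.0], [-1.0, 0.0, -0.0], [0.0, 0.0, -1.0]]
contact_force: [-3.0, 1.0, 4.8]
grip_width: 0.0102
t 24.9 pos [ 0.6021 -0.2515  0.142 ] w 0.0102 F [-3.   1.   4.8] d [-0.0002 -0.0001 -0.    ] rot [ 0.02 -0.02 -0.01]
```

```bash
python3 -m jog '[0,0,0,0,0,0,255, 0,0,0,0,0,0,200, 0,0,0,0,0,0,150, 0,0,0,0,0,0,80, 0,0,0,0,0,0,80, 0,0,0,0,0,0,80, 0,0,-0.01,0,0,0,80, 0,0,-0.03,0,0,0,80, 0,0,-0.05,0,0,0,80, 0,0,-0.05,0,0,0,80]' 20;  python3 - <<'E'
from h import *
to([.6022,-.2513,.1215],-90)
for n in ('top','scene'):
    p,d=snap(n,n+'8.png');c=get_calibration(n);P=cloud(c,d);hsv=cv2.cvtColor(p,cv2.COLOR_RGB2HSV)
    m=(hsv[...,0]>95)&(hsv[...,0]<125)&(hsv[...,1]>110)&(abs(P[...,0]-.6)<.1)&(abs(P[...,1]+.25)<.1)&(abs(P[...,2]-.119)<.012)
    q=P[m];A=np.c_[q[:,:2]-q[:,:2].mean(0),np.ones(len(q))];print(n,len(q),np.linalg.lstsq(A,q[:,2],rcond=None)[0],np.median(q[:,2]))
a=cv2.imread('pics/top8.png')[120:240,350:510];b=cv2.imread('pics/scene8.png')[190:350,220:380]
cv2.imwrite('pics/c8.png',np.hstack([cv2.copyMakeBorder(cv2.resize(a,(400,300)),0,100,0,0,cv2.BORDER_CONSTANT),cv2.resize(b,(400,400))]))
E
```

```text
t: 25.9
eef_pos: [0.6042, -0.2522, 0.1965]
orientation: [[0.0, -1.0, 0.007], [-1.0, -0.0, -0.003], [0.003, -0.007, -1.0]]
contact_force: [0.3, 0.3, 1.2]
grip_width: 0.0595
t 25.9 pos [ 0.6042 -0.2522  0.1965] w 0.0595 F [0.3 0.3 1.2] d [-0.0012  0.0025  0.0749] rot [-0.42 -0.17  0.02]
top 756 [-0.00572643  0.00156707  0.11903928] 0.11902280094427523
scene 1399 [-0.00220927 -0.00274536  0.11899562] 0.11899244757010484
```

View pics/c8.png

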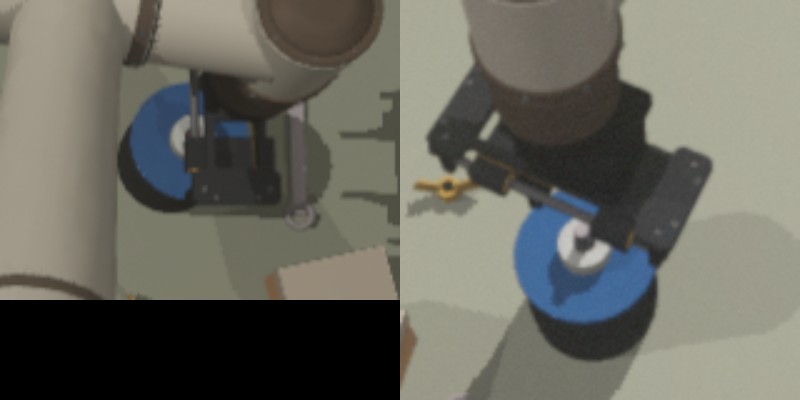

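The plate is at 0.119 and level, so the lids are fully seated. Next, the hub.

Run:
```python
from h import *
to([.6021,-.2515,.1215],-90)
```

```text
t 26.0 pos [ 0.6023 -0.2514  0.1927] w 0.0596 F [ 0.8 -0.3 -1.2] d [0.0001 0.0002 0.0712] rot [-0.07 -0.02 -0.02]
```

```bash
python3 -m jog '[0,0,0.015,0,0,0,80, 0,0,0.03,0,0,0,80, 0,0,0.045,0,0,0,80, 0,0,0.055,0,0,0,80, 0,0,0.063,0,0,0,80, 0,0,0.068,0,0,0,80, 0,0,0.07,0,0,0,80, 0,0,0.071,0,0,0,80, 0,0,0.071,0,0,0,80, 0,0,0.071,0,0,0,80]' 20;  python3 - <<'E'
from h import *
to([.6021,-.2515,.1215],-90)
E
```

```text
t: 27.0
eef_pos: [0.6026, -0.2515, 0.1223]
orientation: [[-0.0, -1.0, 0.002], [-1.0, 0.0, -0.001], [0.001, -0.002, -1.0]]
contact_force: [1.4, -0.3, 0.6]
grip_width: 0.0598
t 27.0 pos [ 0.6026 -0.2515  0.1223] w 0.0598 F [ 1.4 -0.3  0.6] d [0.     0.0005 0.0008] rot [-0.12 -0.03 -0.02]
```

```bash
python3 -m jog '[0,0.0005,0.0005,0,0,0,255, 0,0.0005,0.0005,0,0,0,255, 0,0.0005,0.0005,0,0,0,255, 0,0.0005,0.0005,0,0,0,255, 0,0.0005,0.0005,0,0,0,255, 0,0.0005,0.0005,0,0,0,255, 0,0.0005,0.0005,0,0,0,255, 0,0.0005,0.0005,0,0,0,255, 0,0.0005,0.0005,0,0,0,255, 0,0.0005,0.0005,0,0,0,255]' 35;  python3 - <<'E'
from h import *
to([.6021,-.2515,.1215],-90)
E
```

```text
t: 28.0
eef_pos: [0.6021, -0.2515, 0.122]
orientation: [[-0.0, -1.0, 0.002], [-1.0, 0.0, -0.001], [0.001, -0.002, -1.0]]
contact_force: [-1.0, 0.9, 2.3]
grip_width: 0.0432
t 28.0 pos [ 0.6021 -0.2515  0.122 ] w 0.0432 F [-1.   0.9  2.3] d [-0.      0.      0.0005] rot [-0.13 -0.04 -0.02]
```

```bash
python3 -m jog '[0,0,-0.001,0,0,0,255, 0,0,-0.003,0,0,0,255, 0,0,-0.006,0,0,0,255, 0,0,-0.01,0,0,0,255, 0,0,-0.014,0,0,0,255, 0,0,-0.019,0,0,0,255, 0,0,-0.024,0,0,0,255, 0,0,-0.028,0,0,0,255, 0,0,-0.03,0,0,0,255, 0,0,-0.03,0,0,0,255]' 35;  python3 - <<'E'
from h import *
to([.6021,-.2515,.2215],-90)
snap('scene','sc9.png')
b=cv2.imread('pics/sc9.png')[190:350,220:380]
cv2.imwrite('pics/c9.png',cv2.resize(b,(600,600),interpolation=cv2.INTER_CUBIC))
E
```

```text
t: 29.0
eef_pos: [0.6022, -0.2515, 0.1524]
orientation: [[-0.0, -1.0, 0.003], [-1.0, 0.0, -0.001], [0.001, -0.003, -1.0]]
contact_force: [0.2, -0.3, -1.3]
grip_width: 0.0431
t 29.0 pos [ 0.6022 -0.2515  0.1524] w 0.0431 F [ 0.2 -0.3 -1.3] d [ 0.     -0.0001 -0.0691] rot [-0.17 -0.04 -0.02]
```

View pics/c9.png

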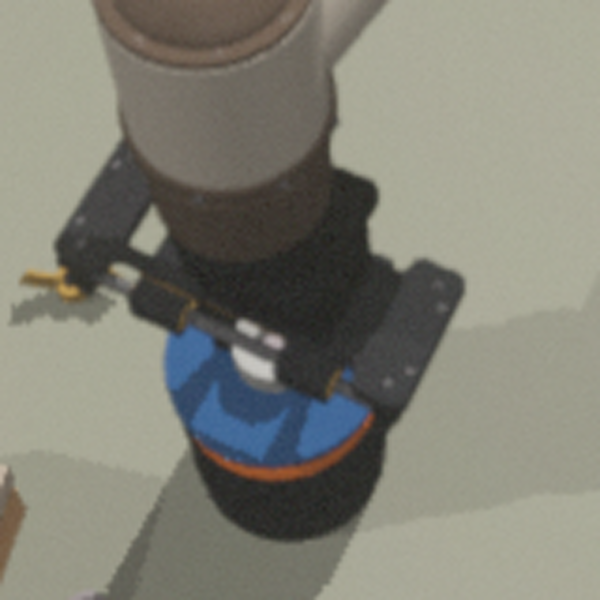

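The orange lid stays on the rim while the blue one rises, and the 1.3 N reading matches one lid. Lifting on.

```bash
python3 -m jog '[0,0,-0.005,0,0,0,255, 0,0,-0.012,0,0,0,255, 0,0,-0.02,0,0,0,255, 0,0,-0.03,-0.1,0,0,255, 0,0,-0.04,-0.1,0,0,255, 0,0,-0.05,-0.1,0,0,255, 0,0,-0.058,-0.2,0,0,255, 0,0,-0.065,-0.2,0,0,255, 0,0,-0.069,-0.2,0,0,255, 0,0,-0.07,-0.2,0,0,255]' 35; python3 -m jog '[0,0,0,0,0,0,255, 0,0,0,0,0,0,255, 0,0,0,0,0,0,255, 0,0,0,0,0,0,255, 0,0,0,0,0,0,255, 0,0,0,0,0,0,255, 0,0,0,0,0,0,255, 0,0,0,0,0,0,255, 0,0,0,0,0,0,255, 0,0,0,0,0,0,255]' 35;  python3 - <<'E'
from h import *
to([.6021,-.2515,.2215],-90)
p,d=snap('scene','sc10.png');p2,d2=snap('top','top10.png');c=get_calibration('scene');P=cloud(c,d);hsv=cv2.cvtColor(p,cv2.COLOR_RGB2HSV)
reg=(abs(P[...,0]-.6)<.1)&(abs(P[...,1]+.25)<.1)
for nm,m in (('blue',(hsv[...,0]>95)&(hsv[...,0]<125)&(hsv[...,1]>110)&reg&(abs(P[...,2]-.219)<.015)),('orange',(hsv[...,0]<18)&(hsv[...,1]>130)&reg&(P[...,2]>.105)&(P[...,2]<.14))):
    q=P[m];A=np.c_[q[:,:2]-q[:,:2].mean(0),np.ones(len(q))];print(nm,len(q),np.linalg.lstsq(A,q[:,2],rcond=None)[0],np.median(q[:,2]))
E
```

```text
t: 30.05
eef_pos: [0.602, -0.2514, 0.2226]
orientation: [[-0.0, -1.0, -0.0], [-1.0, 0.0, -0.001], [0.001, 0.0, -1.0]]
contact_force: [0.0, -0.3, -2.6]
grip_width: 0.0435
t: 31.05
eef_pos: [0.602, -0.2515, 0.2226]
orientation: [[-0.0, -1.0, -0.0], [-1.0, 0.0, -0.001], [0.001, 0.0, -1.0]]
contact_force: [0.5, -0.5, -1.8]
grip_width: 0.0435
t 31.05 pos [ 0.602  -0.2515  0.2226] w 0.0435 F [ 0.5 -0.5 -1.8] d [ 0.     -0.0001  0.0011] rot [ 0.02 -0.04 -0.02]
blue 1086 [-0.00282085 -0.00699369  0.21956446] 0.21957151344142656
orange 788 [-0.0078875  -0.00135925  0.11573481] 0.11587612142319798
```

View pics/sc10.png

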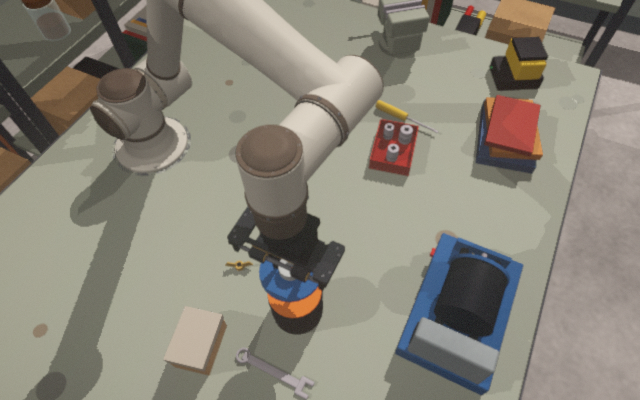

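View pics/top10.png

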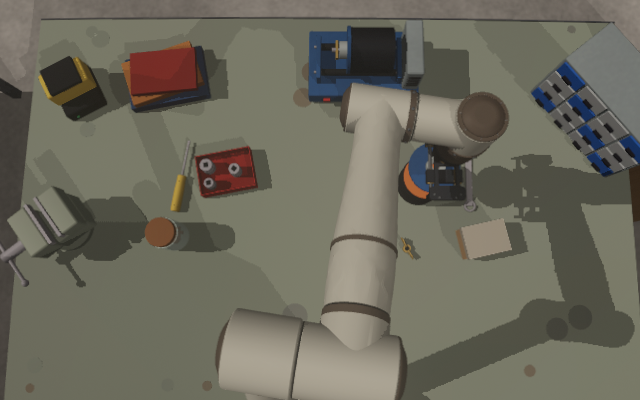

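The socket is at scene(393,153) in the tray, and the bystanders haven't moved. The orange lid is seated (z 0.116) and the blue lid is held level above it (plate z 0.2196).

```bash
python3 -c "
from workcell import *
print(hand_in())"
```

```text
the job is handed in; nothing more can be done
None
```

The job is finished and handed in at about 31 s of the 72 s allowed.

- **Hardware:** both nuts are in the barrel, and the socket stands upright in the red tray with the other two.
- **Lids:** I carried the nested pair by the stud and lowered them gently. They touched down at the predicted height with about 5 N of contact force. I then let go, took the blue lid by its hub and lifted it about 100 mm straight up.
- **Last checks:** the orange lid's flange measures 0.116 m, the fully seated height, and it is level. The blue lid is level within about 0.4°, with its lower edge about 47 mm above the stud tip. The grip is steady at 43.5 mm and the force reading of about 1.8 N fits one lid. In the final pictures the bystanders that showed are where they were. The arm hid part of the wrench in one view and the jar in the other.
- **Disagreements:** the two cameras differed by 1–2 mm on the barrel's centre. I used roughly the average, and the plug went in without side contact. The gripper also read about 1.5 mm under nominal on the stud and the socket, which had no visible effect. No check failed.

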